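# Draw a dropped barrel bolt and hold the cage gate ajar

## Task

The sprung gate of the small wire bottle cage is shut by a barrel bolt that has dropped in its worn guides, so that its nose hangs behind the bent-up lip of the keeper. Take the bolt by its upright knob, lift it so that the nose passes over the lip as you draw it back nearly all the way, without wrenching it against the keeper. Then pull the gate open about 30 degrees and finish while the gripper is still holding it there against its spring, the bolt still drawn; do not let go at the end, and do not knock over any bottle.

Things in the scene. Friction and masses are not known exactly. Their poses are not given: they have to be found in the camera images.
- cage: Wire cage fixed on the worktop, 140 (x) x 280 (y) x 137 mm high. Origin: centre of its underside; its -x side is the front with the gate, +y its left seen from the robot. Gate: 226 mm wide, 30 to 135 mm above the worktop, front face at x = -69 mm, hinged at its right (-y) end. The bolt lies before the gate's top along y, axis at x = -84 mm; the keeper is on the left front post.
- knob (a point): Centre of the grip of the bolt's upright knob, a dark steel pin 14 mm in diameter, 46 mm long (24 mm below to 22 mm above this point), with a 19 mm flange on top. Bolt home and low: x = -84, y = +45 mm in the cage's frame, 170 mm above the worktop; all else there is below 147 mm. It moves with bolt and gate, so this one grasp can serve throughout.
- gate_hinge (a point): Point on the vertical hinge axis of the gate (fixed to the cage), at x = -70, y = -122 mm in the cage's frame, 125 mm above the worktop.
- keeper: Steel U-shaped keeper fixed to the cage's left front post (its origin and axes are those of the cage). Its front cheek stops the gate while the nose is in it. Its inner (-y) edge, at y = 119.5 to 123.5 mm in the cage's frame, is bent up into a lip whose top is at 111 mm above the worktop.
- bolt: The bolt's nose and knob (origin on the bolt's axis, 138 mm to the -y side of the nose's end, 118 mm above the worktop when hanging low; axes as the gate's). The nose is a steel block at the +y end, 12 x 10 x 22 mm, from 16 mm below to 6 mm above the axis. Hanging low, its underside is 9 mm below the top of the keeper's lip.
- bolt_lift (a joint): Height of the bolt in its worn guides, m: 0 hanging low, 0.016 lifted to the stop. It falls back if not held up (bolt about 0.25 kg). The nose passes the lip only above about 0.010.
- bolt_joint (a joint): How far the bolt is drawn, m: 0 home in the keeper, 0.045 fully drawn. It slides in the gate's -y direction (to the right, towards the hinge). If not lifted, the nose stops on the lip at about 0.0045; it must stay lifted until about 0.019, where the nose is past the lip. Light friction, about 1 N; it stays where it is left.
- gate_joint (a joint): Opening angle of the gate, rad: 0 shut, 1.2 fully open; counter-clockwise from above, its left end coming out towards the robot (-x). A closing spring pulls it shut with 0.25 N m at 0 and 0.5 N m more per rad (about 4 N at the drawn knob at 30 degrees).
- gate: The gate with the bolt it carries (origin at the hinge point, axes as the cage's when shut).
- bottle_in_1: Amber bottle with black cap, 33 mm in diameter, 68 mm high, standing in the cage. Origin: centre of its underside; z up.
- bottle_in_2: A second bottle like it, standing in the cage. Origin: centre of its underside; z up.
- bottle_out: Amber bottle with black cap, 33 mm in diameter, 68 mm high, standing on the worktop to the left of the cage. Origin: centre of its underside; z up.
Not all that is in view belongs to the job. What is shaped like the bottle_out but red is not meant.

How it is judged:
By the outcome, as a careful person would: the job done as asked, in the order asked, and still so for the second after the job is handed in, while the arm keeps its last pose, push and grip.
It also fails if it takes over 32 s, if anything falls off the work surface, if the arm or the gripper's body presses on something with over 40 N, if the wrist force passes 120 N, or if a joint passes its speed limit or range.

## Robot

A 6-joint arm with a two-finger parallel gripper is mounted at the origin on a cart in front of the work surface, level with it; the furniture and walls round the work are solid. World frame = base frame: x ahead of the robot, y to its left, z up, the work surface at z = 0. Lengths are in m, angles in rad, forces in N, time in s.
With the tool pointing down it reaches from about 0.325 to 0.85 m from the base axis. Payload 15.5 kg.
Tool frame: the origin (TCP) lies at the very end of the fingers, on their centre line; the grasp point (between the pads) lies 19 mm behind it; z points along the fingers, x is the direction in which the jaws open and shut, and the axes are right-handed (so a half turn about z gives the same grasp; the last joint's range is limited). The gripper opens to 91 mm and grips with 3 to 60 N. Pads are 32 mm wide; open, the fingers measure 118 mm over their backs; the gripper's body (76 mm by 178 mm) begins 60 mm behind the grasp point.
Start: joints at [1.246, 0.494, 1.345, -0, 1.302, -0.096], TCP at [0.142, 0.609, 0.214] pointing down, gripper open.
Joint ranges: [-2.91, 2.91], [-0.82, 2.16], [0.22, 2.67], [-1.22, 4.37], [0.12, 2.79], [-3.08, 3.08]. Speed limits (rad/s): [1.89, 1.89, 2.57, 3.01, 3.01, 3.01].

## Interface

Orientations are given as a unit quaternion [w, x, y, z].
In Python, from plant import bot, imaging, ticket gives the robot as it stands.
- The arm moves only by the tool move_arm, never from a script. Its argument "steps" is text: rows parted by semicolons, each of 6 numbers parted by spaces: the shift along the tool's x, y, z scaled (see below), then the turn, a rotation vector about the tool's x, y, z scaled (see below). A call has 1 to 20 rows; each row is the pose to reach, as a shift and turn from the pose commanded when the call began, along the tool's axes at that moment, turning the shorter way round; what a row does not reach only later rows make up. The controller multiplies each number of a shift by 0.12 m and each number of a turn by 360 degrees. A row lasts 1/10 s, in which the tool goes at most 50 mm and 8.59 degrees, less where a joint would pass 70% of its speed; a pose out of reach is approached as far as the arm can. A call with a number of a shift or a turn outside -1 to 1 is refused whole. A call with a gripper value outside its range is refused whole. "grip" is the finger opening in mm, from 0 to 91.2, set as the call begins (left out, the last holds). The fingers move at their own pace and stop on an object; "force" is the grip in N (left out, the last holds). Time passes only in rows, so rows that repeat a pose let the fingers close. It gives the time, the measured TCP pose, the force and the opening at its end, in the units of the state.
- bot.get_obs(): the state, without advancing time (a new reading comes with each control period).
- imaging.snapshot(name): name is "scene" or "side" or "wrist"; returns a dict with "color" (480x640x3 uint8, red, green, blue), "range_z" (480x640 float32, m along the optical axis (not along the pixel's ray), 0 where there is no reading), "fx", "fy", "cx", "cy" (pixels), "k1" (the pictures are not rectified: a ray, as slopes to the right and down, at radius r is drawn at 1 + k1 r^2 times it, then the intrinsics apply), "R" (3x3) and "t" (3): a world point X has camera coordinates R X + t. Camera axes: x right, y down, z forward; pixel columns grow to the right and rows downward; lengths in m; the calibration is good to about 2 mm. A picture is of the moment at which its call begins.
- ticket.sign_off(): hands the job in, once; it reports no verdict.
Trained networks look in a picture, given as the dict that the camera call returned (one of the last four; its "shot" number tells which), for a name from the list of things; names that differ only in an ending like _2 or _b are one class to them, and where a whole thing is asked for, a point or a joint stands for the part that bears it (a point fixed in the world has none). Each returns a list of dicts, best first, with "conf" (0 to 1); they miss things now and then, are a little off and sometimes report something else, mostly with a low value. They report only what shows in the picture. A call takes as long as a camera call. They do not tell look-alikes from the thing itself.
- imaging.search_frame(picture, thing): "position" ([x, y, z] in m, in world coordinates, good to about 4 mm: the middle of the surface that is visible of it).
The state is a dict: "clock": time; "joint_positions": joint angles; "joint_velocities": joint speeds; "tau": joint torques, N m; "tcp_pos": TCP position; "tcp_rot": TCP orientation; "contact_force": force on the tool from outside, world axes, zero at the start; "ft_torque": the same for the moment, N m; "grip_width": opening from 0.0 (shut) to 1.0 (fully open).
Only numpy, scipy, OpenCV 4.12 (cv2) and the standard library are available. Lean on these libraries where they do the work, as an engineer would, in place of code of your own. Each camera call takes 0.05 s, during which the arm holds its last target.

## Working session

There is one attempt and no reset: what is moved stays moved. The work goes in short steps, Python scripts to look and compute and a tool call to move; the robot and the scene stay as the last step left them, time stands still between calls to the robot, and variables do not carry over. Pictures are saved under pics/ and viewed, and the job is handed in when it is done.

Besides the shell and the picture viewer there is one more tool, called after "Call:" in YAML: its name, and indented under it one key for each argument. move_arm: Moves the arm, as the interface text tells. Shifts and turns lie within -1 to 1; 1 stands for 0.12 m of shift or 360 degrees of turn. Its arguments: {"type":"object","properties":{"steps":{"type":"string"},"grip":{"type":"number"},"force":{"type":"number"}},"required":["steps"]}

```bash
mkdir -p pics
cat > h.py <<'E'
import numpy as np,cv2
from plant import bot,imaging,ticket
def save(s,n): cv2.imwrite('pics/'+n+'.png',cv2.cvtColor(s['color'],cv2.COLOR_RGB2BGR))
def proj(s,X):
    c=np.array(s['R'])@np.array(X)+np.array(s['t']); x,y=c[0]/c[2],c[1]/c[2]; f=1+s['k1']*(x*x+y*y)
    return s['fx']*x*f+s['cx'], s['fy']*y*f+s['cy'], c[2]
def ray(s,u,v):
    xd=(u-s['cx'])/s['fx'];yd=(v-s['cy'])/s['fy'];x,y=xd,yd
    for _ in range(20):
        f=1+s['k1']*(x*x+y*y);x,y=xd/f,yd/f
    return x,y
def unproj(s,u,v,z=None):
    if z is None: z=s['range_z'][int(round(v)),int(round(u))]
    x,y=ray(s,u,v)
    return np.array(s['R']).T@(np.array([x*z,y*z,z])-np.array(s['t']))
def rayz(s,u,v,h):
    x,y=ray(s,u,v);R=np.array(s['R']);d=R.T@np.array([x,y,1]);o=-R.T@np.array(s['t'])
    return o+d*(h-o[2])/d[2]
E
python3 - <<'E'
from h import *
np.set_printoptions(precision=4,suppress=True)
o=bot.get_obs();print(o)
for n in ['scene','side','wrist']:
    s=imaging.snapshot(n);save(s,n+'0')
    print(n,s['shot'],s['k1'],-np.array(s['R']).T@s['t'])
    for t in ['cage','knob','keeper','bolt','gate','bottle_out','bottle_in_1']:
        for d in imaging.search_frame(s,t)[:4]: print(t,np.array(d['position']),round(d['conf'],2),np.round(proj(s,d['position'])[:2]))
E
```

```text
{'clock': 0.0, 'joint_positions': array([ 1.2455,  0.4942,  1.3461,  0.    ,  1.3025, -0.0955]), 'joint_velocities': array([ 0.0002, -0.0005, -0.0001,  0.0014,  0.001 , -0.0006]), 'tau': array([ -0.0031, -87.8807, -38.1858,   0.0705,   0.0534,  -0.0001]), 'tcp_pos': array([0.1422, 0.6082, 0.2133]), 'tcp_rot': array([ 0.0003,  0.7835,  0.6214, -0.0005]), 'contact_force': array([-0.0499,  0.0086, -0.4409]), 'ft_torque': array([ 0.0551, -0.0521, -0.0089]), 'grip_width': 1.000002886252939}
scene 1 -0.12756391705316825 [0.4872 0.6727 0.7687]
cage [ 0.5633 -0.154   0.0891] 0.8 [323. 255.]
knob [ 0.5048 -0.1926  0.121 ] 0.68 [356. 230.]
knob [ 0.5105 -0.1886  0.1224] 0.56 [353. 231.]
keeper [ 0.4821 -0.0975  0.1116] 0.9 [367. 268.]
bolt [ 0.5024 -0.1893  0.1205] 0.46 [357. 232.]
gate [ 0.5134 -0.1856  0.1224] 0.74 [351. 232.]
bottle_out [0.529  0.0299 0.0445] 0.87 [335. 348.]
bottle_out [0.4634 0.0547 0.0439] 0.79 [375. 362.]
bottle_in_1 [ 0.5985 -0.1647  0.0362] 0.81 [306. 272.]
bottle_in_1 [ 0.6271 -0.2485  0.0411] 0.66 [296. 243.]
bottle_in_1 [ 0.5025 -0.1899  0.1218] 0.58 [357. 231.]
side 2 -0.04021563627874643 [0.5773 0.638  0.8082]
cage [ 0.5731 -0.1684  0.0841] 0.95 [308. 244.]
cage [ 0.4837 -0.0971  0.114 ] 0.41 [353. 258.]
knob [ 0.5074 -0.1848  0.1225] 0.81 [340. 226.]
keeper [ 0.48   -0.0937  0.1137] 0.71 [355. 259.]
bolt [ 0.5092 -0.1892  0.1198] 0.69 [338. 226.]
gate [ 0.5185 -0.19    0.1187] 0.73 [334. 226.]
gate [ 0.5078 -0.1852  0.1215] 0.41 [339. 226.]
gate [ 0.593  -0.1642  0.0318] 0.37 [298. 263.]
bottle_out [0.5323 0.0326 0.0445] 0.8 [329. 332.]
bottle_out [0.4627 0.0536 0.0438] 0.61 [366. 342.]
bottle_in_1 [ 0.632  -0.2528  0.0502] 0.69 [282. 230.]
bottle_in_1 [ 0.5922 -0.1638  0.0302] 0.51 [299. 264.]
wrist 3 -0.08331974932528925 [0.0794 0.6228 0.3845]
```

View pics/scene0.png

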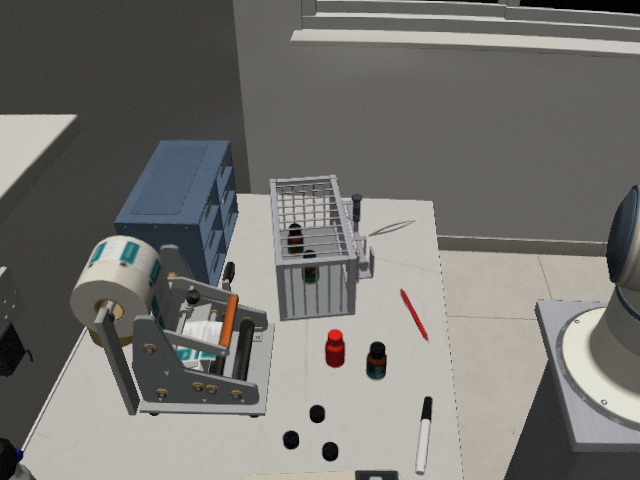

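View pics/side0.png

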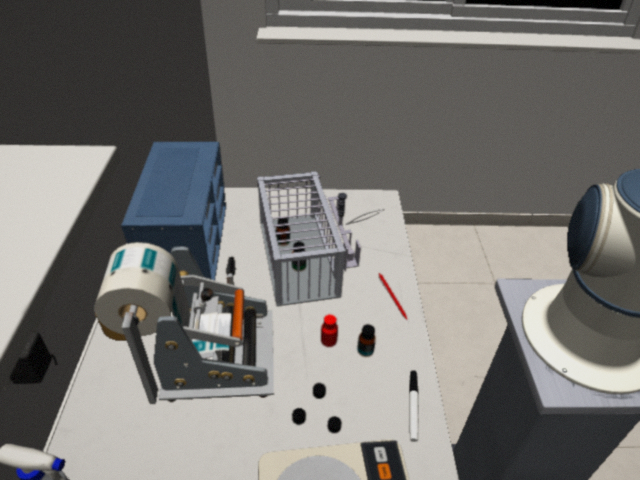

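Run:
```python
import cv2
a=cv2.imread('pics/side0.png')[170:330,250:430];cv2.imwrite('pics/side0c.png',cv2.resize(a,None,fx=3.6,fy=3.6,interpolation=2))
a=cv2.imread('pics/scene0.png')[170:330,250:430];cv2.imwrite('pics/scene0c.png',cv2.resize(a,None,fx=3.6,fy=3.6,interpolation=2))
```

```text
(no output)
```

View pics/side0c.png

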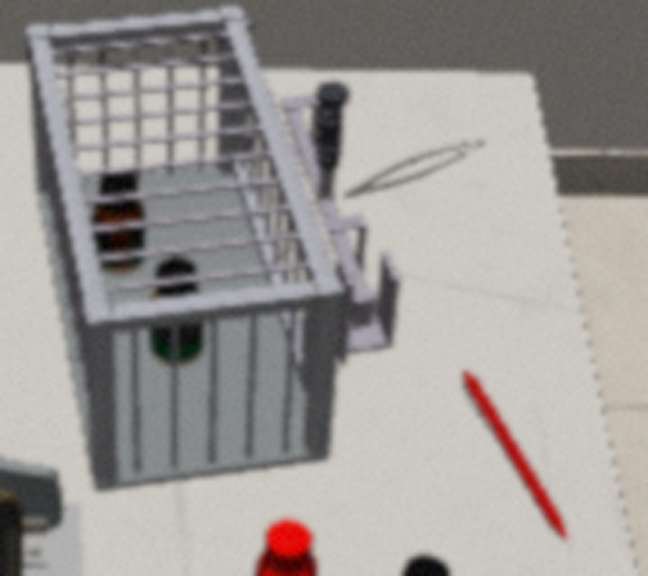

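View pics/scene0c.png

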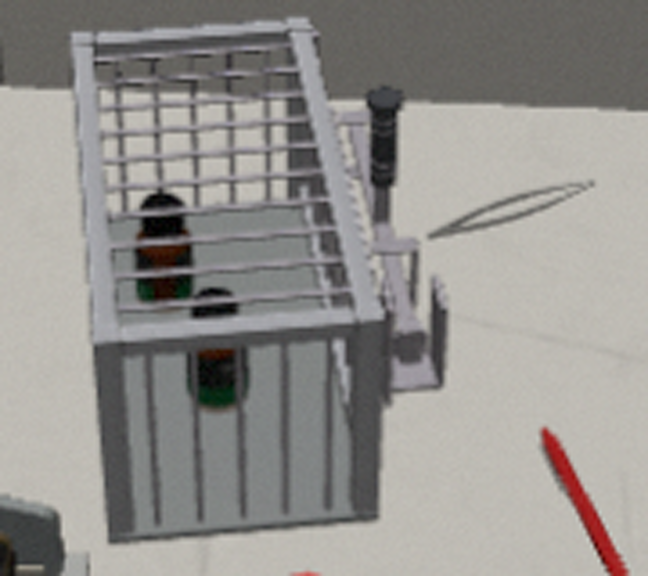

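The scene shows the cage upper centre, with the knob (dark upright pin) at scene (356,205) and side (342,205). It could be confused with the black bottle caps at (376,349), (295,229) and (309,257), the label-roller knob at (193,297) and the loose caps at (317,413). Only the pin in front of the gate, with its flange on top, fits the description. Next I fit the cage pose.

```bash
cat > fit.py <<'E'
from h import *
from scipy.optimize import least_squares
np.set_printoptions(precision=4,suppress=True)
A=imaging.snapshot('scene');B=imaging.snapshot('side')
# local pts
P={'fl':(-.07,.14,.137),'rl':(.07,.14,.137),'rr':(.07,-.14,.137),'fr':(-.07,-.14,.137),'kn':(-.084,.045,.192)}
def pt(c,sx=250,sy=170): return np.array(c)/3.6+[sx,sy]
oa={'fl':(383,318),'rl':(97,343),'rr':(73,35),'fr':(313,25),'kn':(384,93)}
ob={'fl':(342,290),'rl':(88,320),'rr':(28,32),'fr':(245,12),'kn':(333,90)}
def W(p,l): c,s=np.cos(p[2]),np.sin(p[2]); return np.array([p[0]+c*l[0]-s*l[1],p[1]+s*l[0]+c*l[1],l[2]])
def res(p,which):
    r=[]
    for s,o in which:
        for k in o: r+=list(np.array(proj(s,W(p,P[k]))[:2])-pt(o[k]))
    return np.array(r)
for w in ([(A,oa)],[(B,ob)],[(A,oa),(B,ob)]):
    f=least_squares(res,[.57,-.2,0],args=(w,),loss='soft_l1');print(f.x,np.degrees(f.x[2]));print(res(f.x,w).reshape(-1,2))
    print('knob',W(f.x,(-.084,.045,.17)),'hinge',W(f.x,(-.07,-.122,.125)))
E
python3 fit.py
```

```text
[ 0.5939 -0.2153  0.1906] 10.92124088514629
[[ 1.0462  0.3175]
 [-1.406  -0.1897]
 [-0.4642 -1.204 ]
 [-0.3013 -2.9661]
 [ 0.9912  4.7219]]
knob [ 0.5029 -0.1871  0.17  ] hinge [ 0.5483 -0.3484  0.125 ]
[ 0.5952 -0.2171  0.1899] 10.881058852879594
[[ 0.6038  0.1444]
 [-0.4496  0.2282]
 [ 0.0606 -2.3561]
 [-0.7007 -2.2861]
 [ 0.3658  3.2898]]
knob [ 0.5042 -0.1887  0.17  ] hinge [ 0.5495 -0.3501  0.125 ]
[ 0.5946 -0.2162  0.1896] 10.865904473421365
[[ 0.5608  0.0267]
 [-1.8466 -0.5398]
 [-0.6884 -1.4425]
 [-0.559  -3.1673]
 [ 0.5778  4.4794]
 [ 0.9012  0.4666]
 [-0.1983  0.5504]
 [ 0.2904 -2.1401]
 [-0.4396 -2.0679]
 [ 0.6636  3.5658]]
knob [ 0.5036 -0.1878  0.17  ] hinge [ 0.5489 -0.3492  0.125 ]
```

```bash
cat > ov.py <<'E'
import sys
exec(open('fit.py').read().split('for w in')[0])
p=[float(x) for x in sys.argv[1:4]]
for n,s in (('a',A),('b',B)):
    im=cv2.cvtColor(s['color'],cv2.COLOR_RGB2BGR)[170:330,240:420];k=4
    im=cv2.resize(im,None,fx=k,fy=k,interpolation=cv2.INTER_CUBIC)
    def q(l): u,v,_=proj(s,W(p,l)); return (int((u-240+.5)*k),int((v-170+.5)*k))
    for h in (0,.137):
        c=[q((x,y,h)) for x,y in((-.07,.14),(.07,.14),(.07,-.14),(-.07,-.14))]
        for i in range(4): cv2.line(im,c[i],c[(i+1)%4],(0,0,255),1)
    cv2.line(im,q((-.084,.045,.146)),q((-.084,.045,.192)),(0,255,0),1)
    cv2.line(im,q((-.084,.0,.118)),q((-.084,.138,.118)),(255,0,0),1)
    cv2.imwrite('pics/ov%s%s.png'%(n,sys.argv[4]),im)
    # depth pts on knob
    d=s['range_z']
    u0,v0,_=proj(s,W(p,(-.084,.045,.17)))
    for v in range(int(v0)-16,int(v0)+12,2):
        r=[]
        for u in range(int(u0)-5,int(u0)+8):
            z=d[v,u]
            if z>0:
                X=unproj(s,u,v)
                if .13<X[2]<.21: r.append(X)
        if r: print(n,v,len(r),np.median(r,0),A is s)
E
python3 ov.py .5946 -.2162 .1896 1
```

```text
a 194 3 [ 0.5046 -0.2004  0.1971] True
a 196 10 [ 0.5053 -0.1926  0.1982] True
a 198 11 [ 0.5041 -0.1859  0.1982] True
a 200 9 [ 0.5039 -0.1838  0.1954] True
a 202 10 [ 0.5066 -0.1868  0.1892] True
a 204 8 [ 0.5048 -0.1864  0.185 ] True
a 206 8 [ 0.5046 -0.1866  0.1803] True
a 208 8 [ 0.5045 -0.1847  0.1774] True
a 210 8 [ 0.5044 -0.1862  0.1719] True
a 212 8 [ 0.5044 -0.1869  0.1669] True
a 214 8 [ 0.5042 -0.1859  0.1634] True
a 216 8 [ 0.5041 -0.1867  0.1585] True
a 218 8 [ 0.504  -0.1856  0.1546] True
a 220 7 [ 0.5048 -0.1862  0.1498] True
b 193 6 [ 0.507  -0.1974  0.1988] False
b 195 9 [ 0.5061 -0.1921  0.1975] False
b 197 10 [ 0.5076 -0.1854  0.1978] False
b 199 8 [ 0.5093 -0.1845  0.1933] False
b 201 8 [ 0.5086 -0.189   0.1849] False
b 203 8 [ 0.5086 -0.1866  0.1817] False
b 205 7 [ 0.5074 -0.1863  0.1768] False
b 207 7 [ 0.5069 -0.1866  0.1715] False
b 209 7 [ 0.5068 -0.1875  0.1656] False
b 211 7 [ 0.5084 -0.1861  0.1614] False
b 213 6 [ 0.5074 -0.185   0.1571] False
b 215 7 [ 0.5081 -0.1863  0.1509] False
b 217 5 [ 0.5074 -0.1905  0.1421] False
```

View pics/ova1.png

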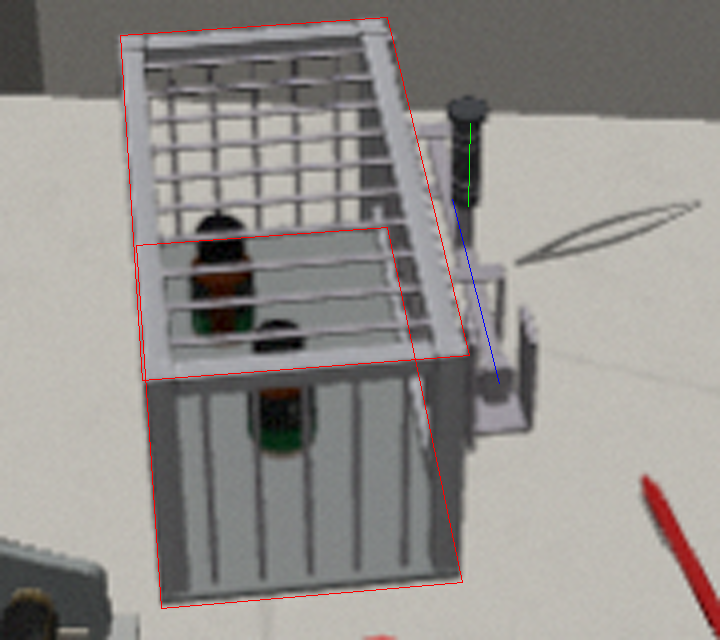

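View pics/ovb1.png

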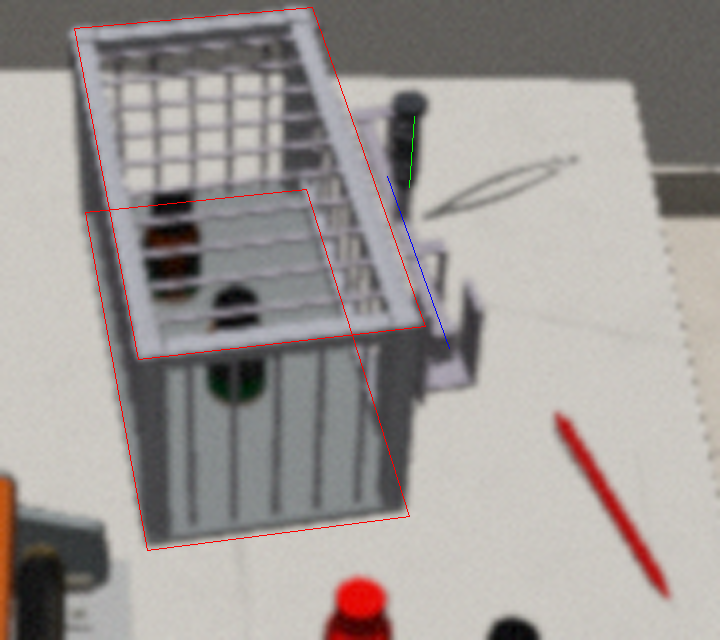

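Call:
move_arm:
  steps: "-0.25 0.19 -0.07 0 0 0; -0.5 0.38 -0.14 0 0 0; -0.75 0.57 -0.21 0 0 0; -1 0.76 -0.28 0 0 0"

```text
clock: 1.8
tcp_pos: [0.2041, 0.4696, 0.2478]
tcp_rot: [0.0, 0.783, 0.622, 0.0]
contact_force: [1.4, 0.5, -0.0]
grip_width: 0.998
```

```bash
sed -i "s/.045,.192)}/.045,.197)}/" fit.py
python3 - <<'E'
exec(open('fit.py').read())
E
```

```text
[ 0.5939 -0.2153  0.1904] 10.908193936113014
[[ 1.0135  0.3477]
 [-1.4451 -0.171 ]
 [-0.4656 -1.1935]
 [-0.2989 -2.948 ]
 [ 1.0382  2.4135]]
knob [ 0.5029 -0.187   0.17  ] hinge [ 0.5482 -0.3483  0.125 ]
[ 0.5952 -0.2169  0.1896] 10.864414349925253
[[ 0.56    0.2133]
 [-0.5083  0.2854]
 [ 0.0458 -2.3208]
 [-0.7065 -2.2424]
 [ 0.4808  1.3483]]
knob [ 0.5043 -0.1885  0.17  ] hinge [ 0.5495 -0.3499  0.125 ]
[ 0.5946 -0.216   0.1894] 10.853921329668763
[[ 0.5229  0.076 ]
 [-1.8942 -0.5005]
 [-0.6995 -1.4182]
 [-0.564  -3.1362]
 [ 0.6174  2.1877]
 [ 0.8738  0.5139]
 [-0.236   0.5891]
 [ 0.2835 -2.1163]
 [-0.4403 -2.038 ]
 [ 0.7917  1.6055]]
knob [ 0.5037 -0.1877  0.17  ] hinge [ 0.5489 -0.349   0.125 ]
```

Call:
move_arm:
  steps: "-0.25 0.19 -0.1 0 0 0; -0.5 0.38 -0.2 0 0 0; -0.75 0.57 -0.3 0 0 0; -1 0.76 -0.4 0 0 0"

```text
clock: 2.3
tcp_pos: [0.2656, 0.3324, 0.296]
tcp_rot: [-0.0, 0.783, 0.622, 0.0]
contact_force: [0.8, 1.2, 0.1]
grip_width: 1.0
```

Call:
move_arm:
  steps: "-0.25 0.19 0 0 0 0; -0.5 0.38 0 0 0 0; -0.75 0.57 0 0 0 0; -1 0.76 0 0 0 0"

```text
clock: 2.7
tcp_pos: [0.3273, 0.1947, 0.2957]
tcp_rot: [0.0, 0.783, 0.622, 0.0]
contact_force: [0.9, 0.5, -0.1]
grip_width: 1.001
```

Call:
move_arm:
  steps: "-0.25 0.19 0 0 0 0.023; -0.5 0.38 0 0 0 0.046; -0.75 0.57 0 0 0 0.069; -1 0.76 0 0 0 0.092"

```text
clock: 3.1
tcp_pos: [0.3889, 0.0568, 0.2957]
tcp_rot: [0.0, 0.929, 0.37, 0.0]
contact_force: [0.6, 0.7, -0.1]
grip_width: 1.0
```

Call:
move_arm:
  steps: "-0.08 0.25 0 0 0 0.023; -0.16 0.5 0 0 0 0.046; -0.24 0.75 0 0 0 0.069; -0.33 1 0 0 0 0.091"

```text
clock: 3.5
tcp_pos: [0.4433, -0.0571, 0.2955]
tcp_rot: [-0.0, 0.996, 0.092, 0.0]
contact_force: [0.7, -0.3, -0.2]
grip_width: 0.997
```

Call:
move_arm:
  steps: "0.1 0.33 0 0 0 0; 0.2 0.67 0 0 0 0; 0.3 1 0 0 0 0; 0.3 1 0 0 0 0; 0.3 1 0 0 0 0"

```text
clock: 4.0
tcp_pos: [0.501, -0.1674, 0.295]
tcp_rot: [-0.0, 0.995, 0.095, -0.0]
contact_force: [0.8, 1.2, 0.5]
grip_width: 0.998
```

Run:
```python
from h import *
np.set_printoptions(precision=4,suppress=True)
o=bot.get_obs();print(o['clock'],o['tcp_pos'],o['tcp_rot'],o['joint_positions'],o['contact_force'])
s=imaging.snapshot('wrist');save(s,'w1');np.savez('w1.npz',**{k:np.array(v) for k,v in s.items()})
print(s['fx'],-np.array(s['R']).T@s['t'],s['R'])
for t in ['knob','keeper','cage']:
    for d in imaging.search_frame(s,t)[:3]: print(t,np.array(d['position']),round(d['conf'],2),np.round(proj(s,d['position'])[:2]))
```

```text
4.0 [ 0.501  -0.1674  0.295 ] [-0.0003  0.9955  0.0949 -0.0003] [-0.4356  0.2828  1.4601  0.0002  1.3994 -0.6257] [0.7768 1.1908 0.4985]
414.083541377687 [ 0.4895 -0.1038  0.4657] [[ 0.9819  0.1893 -0.0014]
 [ 0.1844 -0.9545  0.2342]
 [ 0.043  -0.2302 -0.9722]]
knob [ 0.5041 -0.1837  0.1226] 0.71 [326. 241.]
cage [ 0.5793 -0.1552  0.0935] 0.87 [413. 219.]
```

View pics/w1.png

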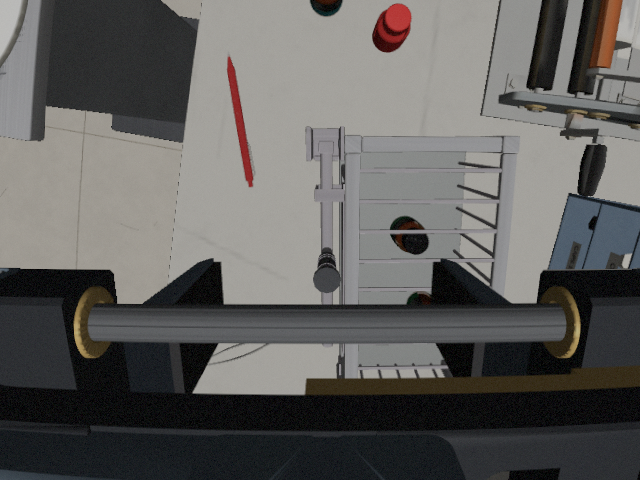

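The wrist view shows the knob flange at about (327,275), the bolt leading up to the keeper at (325,143), and the cage's front-left and rear-left corners at (343,136) and (518,137). Next I compute positions from these.

```bash
cat > w1.py <<'E'
from h import *
np.set_printoptions(precision=4,suppress=True)
s={k:(v if v.ndim else v.item()) for k,v in np.load('w1.npz').items()}
for n,u,v,h in [('flange',327,275,.197),('fl',343,136,.137),('rl',518,137,.137),('keeperbolt',326,180,.124),('boltright',327,330,.124)]:
    print(n,rayz(s,u,v,h))
a=rayz(s,343,136,.137);b=rayz(s,518,137,.137);d=b-a;print('len',np.hypot(*d[:2]),np.degrees(np.arctan2(d[1],d[0])))
a=rayz(s,326,180,.124);b=rayz(s,327,330,.124);d=a-b;print('bolt yaw',np.degrees(np.arctan2(-d[0],d[1])))
D=s['range_z']
for v in range(256,290,4):
    z=D[v,320:334];X=np.array([unproj(s,u,v) for u in range(320,334,3)]);print(v,X[2])
im=cv2.imread('pics/w1.png')[110:350,260:420];cv2.imwrite('pics/w1c.png',cv2.resize(im,None,fx=2.5,fy=2.5,interpolation=2))
E
python3 w1.py
```

```text
flange [ 0.506  -0.1896  0.197 ]
fl [ 0.5005 -0.0959  0.137 ]
rl [ 0.6357 -0.0691  0.137 ]
keeperbolt [ 0.4941 -0.1329  0.124 ]
boltright [ 0.5203 -0.2638  0.124 ]
len 0.13791993200964128 11.228887686450227
bolt yaw 11.27874495895901
256 [ 0.5045 -0.186   0.1621]
260 [ 0.5045 -0.1859  0.1733]
264 [ 0.5045 -0.1858  0.184 ]
268 [ 0.5043 -0.1848  0.197 ]
272 [ 0.5048 -0.1871  0.1985]
276 [ 0.5053 -0.19    0.1984]
280 [ 0.5059 -0.1928  0.1983]
284 [ 0.5065 -0.1957  0.1979]
288 [ 0.507  -0.1988  0.1973]
```

View pics/w1c.png

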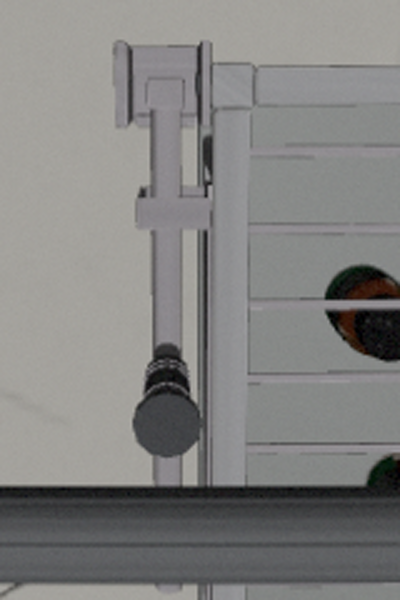

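Call:
move_arm:
  steps: "0 0.1 0.2 0 0 0; 0 0.21 0.4 0 0 0; 0 0.21 0.6 0 0 0; 0 0.21 0.8 0 0 0; 0 0.21 0.9 0 0 0; 0 0.21 0.9 0 0 0"

```text
clock: 4.8
tcp_pos: [0.5048, -0.1908, 0.1866]
tcp_rot: [-0.001, 0.995, 0.096, -0.001]
contact_force: [-0.4, 0.7, -0.3]
grip_width: 1.002
```

Run:
```python
from h import *
np.set_printoptions(precision=4,suppress=True)
o=bot.get_obs();print(o['clock'],o['tcp_pos'],o['tcp_rot'],o['contact_force'])
s=imaging.snapshot('wrist');save(s,'w2')
```

```text
4.8 [ 0.5048 -0.1908  0.1866] [-0.0006  0.9954  0.0958 -0.001 ] [-0.3621  0.6877 -0.2795]
```

View pics/w2.png

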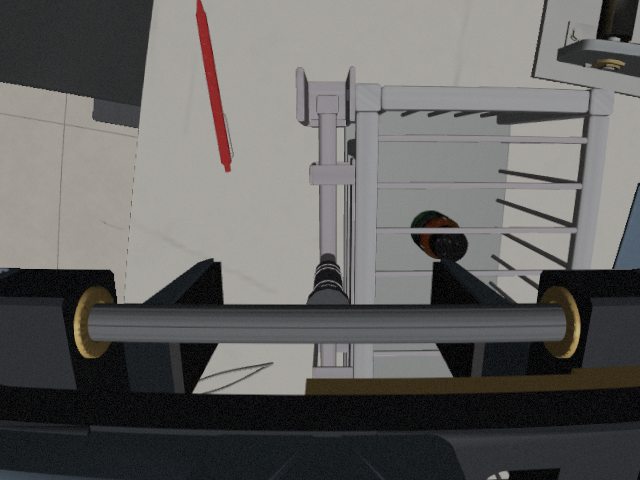

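The knob, at x=328, sits midway between the fingertips at 221 and 434. I'll lower and close gently.

Call:
move_arm:
  steps: "0 0.01 0.14 0 0 0; 0 0.01 0.28 0 0 0; 0 0.01 0.28 0 0 0"

```text
clock: 5.15
tcp_pos: [0.5054, -0.1926, 0.1537]
tcp_rot: [-0.0, 0.995, 0.096, -0.0]
contact_force: [0.8, -0.3, 1.0]
grip_width: 1.002
```

Call:
move_arm:
  steps: "0 0 0 0 0 0; 0 0 0 0 0 0; 0 0 0 0 0 0; 0 0 0 0 0 0; 0 0 0 0 0 0; 0 0 0 0 0 0; 0 0 0 0 0 0; 0 0 0 0 0 0"
  grip: 10
  force: 5

```text
clock: 5.95
tcp_pos: [0.5057, -0.1929, 0.1539]
tcp_rot: [-0.0, 0.995, 0.095, 0.0]
contact_force: [-0.9, -0.1, 0.7]
grip_width: 0.329
```

Call:
move_arm:
  steps: "0 0 0 0 0 0; 0 0 0 0 0 0; 0 0 0 0 0 0; 0 0 0 0 0 0"

```text
clock: 6.35
tcp_pos: [0.5057, -0.1929, 0.1539]
tcp_rot: [-0.0, 0.995, 0.095, -0.0]
contact_force: [0.2, -0.7, -0.7]
grip_width: 0.195
```

Call:
move_arm:
  steps: "0 0 0 0 0 0; 0 0 0 0 0 0; 0 0 0 0 0 0"

```text
clock: 6.65
tcp_pos: [0.5057, -0.1929, 0.1539]
tcp_rot: [0.0, 0.995, 0.095, -0.0]
contact_force: [-0.2, -0.7, -0.0]
grip_width: 0.198
```

Run:
```python
from h import *
np.set_printoptions(precision=4,suppress=True)
o=bot.get_obs();print(o['clock'],o['tcp_pos'],o['contact_force'],o['ft_torque'],o['grip_width']*91.2)
```

```text
6.65 [ 0.5057 -0.1929  0.1539] [-0.167  -0.704  -0.0334] [-0.0951  0.0498  0.0179] 18.028259138252828
```

Call:
move_arm:
  steps: "0 0 0 0 0 0; 0 0 0 0 0 0; 0 0 0 0 0 0"
  force: 20

```text
clock: 6.95
tcp_pos: [0.5057, -0.1929, 0.1539]
tcp_rot: [0.0, 0.995, 0.095, -0.0]
contact_force: [0.1, 0.0, -1.5]
grip_width: 0.184
```

Run:
```python
from h import *
np.set_printoptions(precision=4,suppress=True)
o=bot.get_obs();print(o['clock'],o['tcp_pos'],o['contact_force'],o['ft_torque'],o['grip_width']*91.2)
s=imaging.snapshot('wrist');save(s,'w3')
s=imaging.snapshot('scene');im=s['color'][150:280,300:430,::-1];cv2.imwrite('pics/s3.png',cv2.resize(im,None,fx=4,fy=4,interpolation=2))
```

```text
6.95 [ 0.5057 -0.1929  0.1539] [ 0.0848  0.0368 -1.4995] [-0.148  -0.0291  0.0043] 16.80616364297301
```

View pics/w3.png

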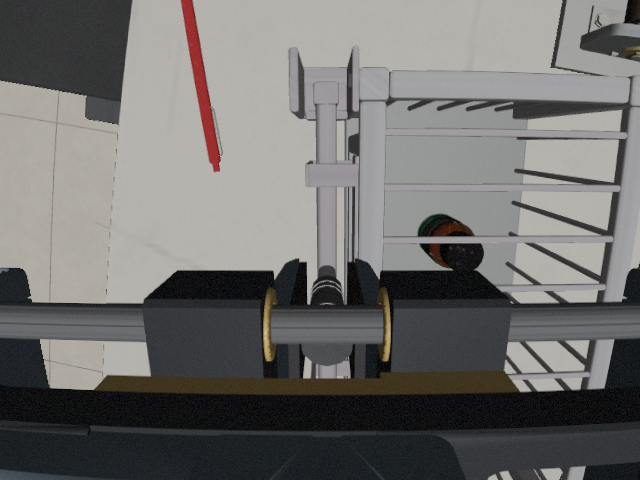

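View pics/s3.png

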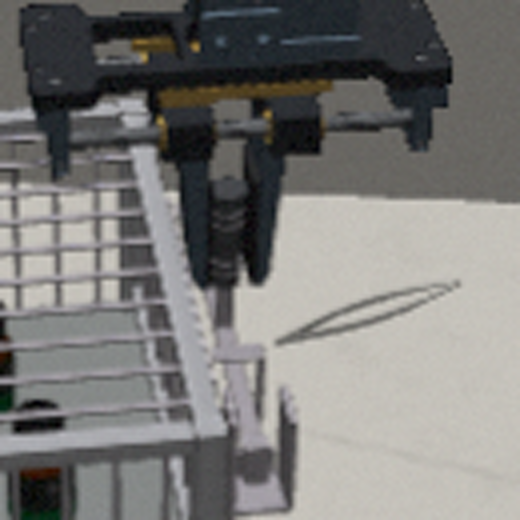

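Call:
move_arm:
  steps: "0 0 0 0 0 0; 0 0 0 0 0 0; 0 0 0 0 0 0"
  force: 35

```text
clock: 7.35
tcp_pos: [0.5057, -0.1929, 0.1539]
tcp_rot: [-0.0, 0.995, 0.095, -0.0]
contact_force: [0.5, 0.5, 0.4]
grip_width: 0.181
```

Call:
move_arm:
  steps: "0 0 -0.02 0 0 0; 0 0 -0.04 0 0 0; 0 0 -0.06 0 0 0; 0 0 -0.08 0 0 0; 0 0 -0.1 0 0 0; 0 0 -0.108 0 0 0; 0 0 -0.108 0 0 0"

```text
clock: 8.05
tcp_pos: [0.5057, -0.1929, 0.167]
tcp_rot: [0.0, 0.995, 0.095, 0.0]
contact_force: [0.7, 1.1, -1.4]
grip_width: 0.18
```

Run:
```python
from h import *
np.set_printoptions(precision=4,suppress=True)
o=bot.get_obs();print(o['clock'],o['tcp_pos'],o['contact_force'],o['ft_torque'],o['grip_width']*91.2)
s=imaging.snapshot('wrist');save(s,'w4')
s=imaging.snapshot('scene');im=s['color'][150:280,300:430,::-1];cv2.imwrite('pics/s4.png',cv2.resize(im,None,fx=4,fy=4,interpolation=2))
```

```text
8.05 [ 0.5057 -0.1929  0.167 ] [ 0.7076  1.0957 -1.3889] [0.0198 0.0721 0.0323] 16.41356272128317
```

View pics/w4.png

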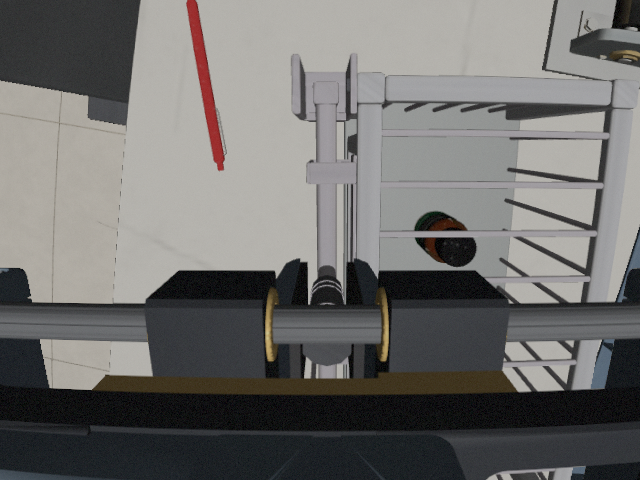

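View pics/s4.png

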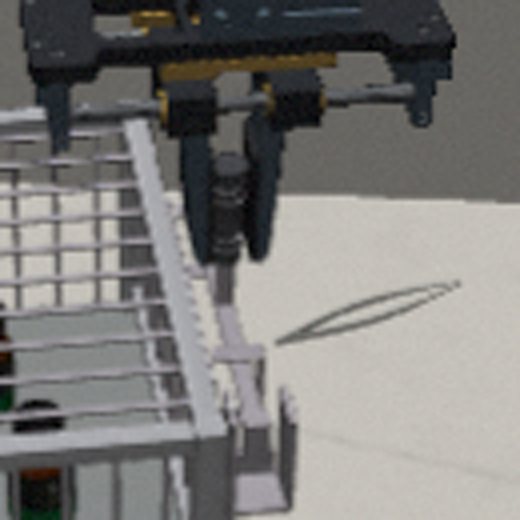

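The bolt has lifted cleanly: in the scene crop the nose rose from about (255,462) to (255,435), and the knob has not slipped in the jaws. Next I draw it, pausing at about 8 mm.

Call:
move_arm:
  steps: "0 0.02 0 0 0 0; 0 0.045 0 0 0 0; 0 0.07 0 0 0 0; 0 0.07 0 0 0 0"

```text
clock: 8.55
tcp_pos: [0.5075, -0.2017, 0.1669]
tcp_rot: [0.0, 0.995, 0.095, 0.0]
contact_force: [0.5, -1.7, -3.1]
grip_width: 0.178
```

Call:
move_arm:
  steps: "0 0.04 0 0 0 0; 0 0.08 0 0 0 0; 0 0.12 0 0 0 0; 0 0.16 0 0 0 0; 0 0.2 0 0 0 0; 0 0.24 0 0 0 0; 0 0.27 0 0 0 0; 0 0.27 0 0 0 0; 0 0.27 0 0 0 0"

```text
clock: 9.45
tcp_pos: [0.5136, -0.2331, 0.1669]
tcp_rot: [0.0, 0.995, 0.095, 0.0]
contact_force: [2.2, -0.2, -2.9]
grip_width: 0.183
```

Run:
```python
from h import *
np.set_printoptions(precision=4,suppress=True)
o=bot.get_obs();print(o['clock'],o['tcp_pos'],o['contact_force'],o['ft_torque'],o['grip_width']*91.2,o['tcp_rot'])
d=o['tcp_pos']-[.5057,-.1929,.1539];print(d,np.hypot(d[0],d[1]),np.degrees(np.arctan2(d[0],-d[1])))
s=imaging.snapshot('wrist');save(s,'w5')
s=imaging.snapshot('scene');im=s['color'][150:280,300:430,::-1];cv2.imwrite('pics/s5.png',cv2.resize(im,None,fx=4,fy=4,interpolation=2))
```

```text
9.45 [ 0.5136 -0.2331  0.1669] [ 2.1877 -0.213  -2.8536] [-0.158  -0.2636 -0.0082] 16.680305731941402 [0.0001 0.9954 0.0954 0.0001]
[ 0.0079 -0.0402  0.013 ] 0.04098912282344415 11.096834210297223
```

View pics/w5.png

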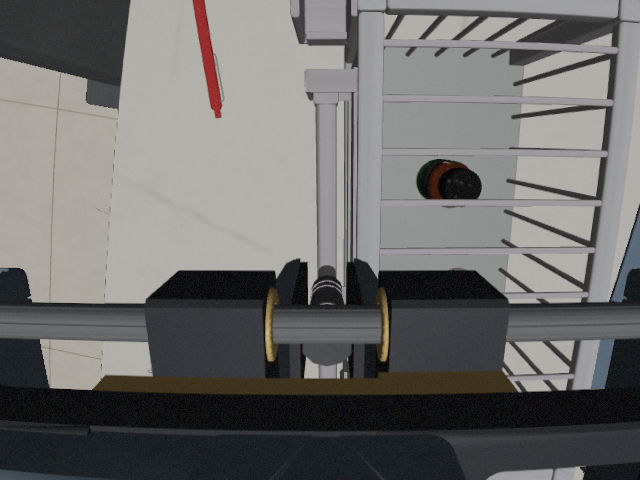

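View pics/s5.png

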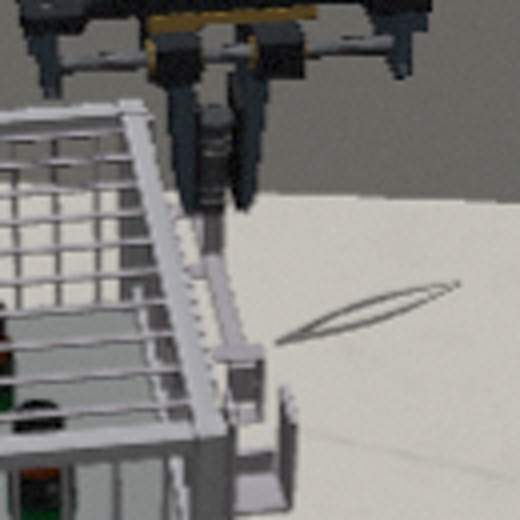

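Run:
```python
import numpy as np
for d in np.arange(2.5,31,2.5):
    p=np.radians(d);dx=-14*np.cos(p)-126*np.sin(p)+14;dy=-14*np.sin(p)+126*np.cos(p)-126
    print(d,'%.4f %.4f 0 0 0 %.4f;'%(dx/120,-dy/120,-d/360))
```

```text
2.5 -0.0457 0.0061 0 0 0 -0.0069;
5.0 -0.0911 0.0142 0 0 0 -0.0139;
7.5 -0.1361 0.0242 0 0 0 -0.0208;
10.0 -0.1806 0.0362 0 0 0 -0.0278;
12.5 -0.2245 0.0501 0 0 0 -0.0347;
15.0 -0.2678 0.0660 0 0 0 -0.0417;
17.5 -0.3103 0.0837 0 0 0 -0.0486;
20.0 -0.3521 0.1032 0 0 0 -0.0556;
22.5 -0.3929 0.1246 0 0 0 -0.0625;
25.0 -0.4328 0.1477 0 0 0 -0.0694;
27.5 -0.4717 0.1725 0 0 0 -0.0764;
30.0 -0.5094 0.1990 0 0 0 -0.0833;
```

Half the arc first, with a force check.

Call:
move_arm:
  steps: "-0.023 0.003 0 0 0 -0.0035; -0.046 0.006 0 0 0 -0.007; -0.091 0.014 0 0 0 -0.014; -0.136 0.024 0 0 0 -0.021; -0.181 0.036 0 0 0 -0.028; -0.181 0.036 0 0 0 -0.028"

```text
clock: 10.15
tcp_pos: [0.4923, -0.2414, 0.1669]
tcp_rot: [-0.0, 0.983, 0.183, -0.0]
contact_force: [2.3, 1.9, -3.5]
grip_width: 0.178
```

Call:
move_arm:
  steps: "-0.046 0.006 0 0 0 -0.007; -0.091 0.014 0 0 0 -0.014; -0.136 0.024 0 0 0 -0.021; -0.181 0.036 0 0 0 -0.028; -0.225 0.05 0 0 0 -0.035; -0.268 0.066 0 0 0 -0.042; -0.31 0.084 0 0 0 -0.049; -0.335 0.095 0 0 0 -0.053; -0.356 0.105 0 0 0 -0.056; -0.356 0.105 0 0 0 -0.056; -0.356 0.105 0 0 0 -0.056"

```text
clock: 11.25
tcp_pos: [0.4577, -0.2682, 0.1669]
tcp_rot: [-0.0, 0.936, 0.351, 0.0]
contact_force: [3.2, 2.6, -2.7]
grip_width: 0.176
```

Run:
```python
from h import *
np.set_printoptions(precision=4,suppress=True)
o=bot.get_obs();print(o['clock'],o['tcp_pos'],o['contact_force'],o['ft_torque'],o['grip_width']*91.2,o['tcp_rot'],o['joint_positions'])
H=np.array([.5514,-.3541]);r=o['tcp_pos'][:2]-H;print('gate deg',np.degrees(np.arctan2(r[1],r[0]))-np.degrees(np.arctan2(.126,-.014))-11.0,np.hypot(*r))
s=imaging.snapshot('wrist');save(s,'w6')
s=imaging.snapshot('scene');im=s['color'][150:370,250:470,::-1];cv2.imwrite('pics/s6.png',cv2.resize(im,None,fx=2.7,fy=2.7,interpolation=2))
```

```text
11.25 [ 0.4577 -0.2682  0.1669] [ 3.2117  2.5576 -2.7201] [ 0.3206 -0.5421  0.0608] 16.035467340976002 [-0.0001  0.9362  0.3514  0.0001] [-0.6428  0.4164  1.637   0.0002  1.0882 -1.361 ]
gate deg 30.155482578809668 0.12706781410240664
```

View pics/w6.png

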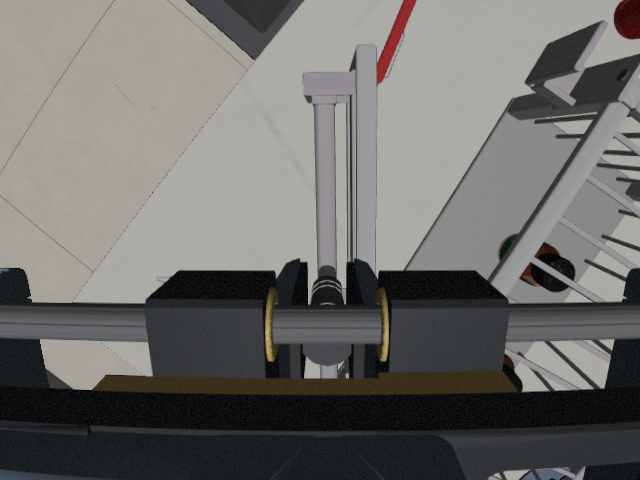

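View pics/s6.png

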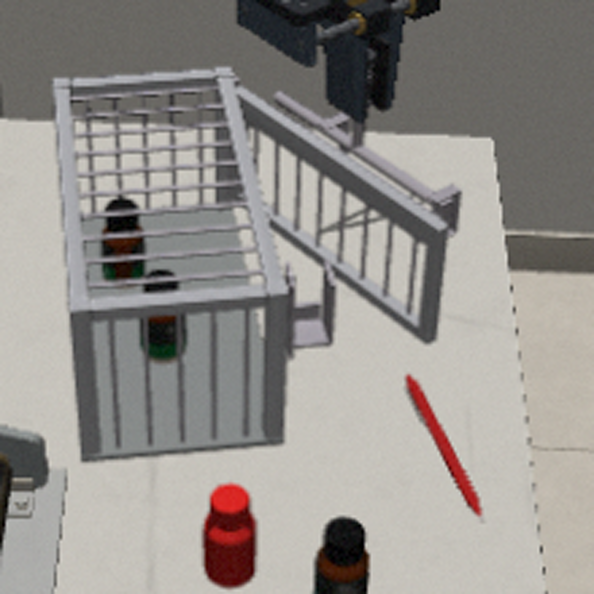

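The gate is open about 30°, the bolt is drawn and held, and all the bottles are upright. A short steadiness check, then I hand in.

Call:
move_arm:
  steps: "0 0 0 0 0 0; 0 0 0 0 0 0; 0 0 0 0 0 0; 0 0 0 0 0 0; 0 0 0 0 0 0"

```text
clock: 11.85
tcp_pos: [0.4576, -0.2684, 0.1668]
tcp_rot: [-0.0, 0.936, 0.352, -0.0]
contact_force: [3.3, 3.5, -2.2]
grip_width: 0.182
```

Run:
```python
from h import *
o=bot.get_obs();print(o['clock'],o['tcp_pos'],o['contact_force'],o['grip_width']*91.2)
print(ticket.sign_off())
```

```text
11.85 [ 0.45756639 -0.26836782  0.16683322] [ 3.33482169  3.49776679 -2.20559981] 16.58080139536944
the job is handed in; nothing more can be done
None
```

I gripped the knob at 35 N, lifted the bolt 13 mm, drew it 41 mm over the lip and swung the gate open along its hinge arc. I handed the job in at 11.85 s with the gripper still holding the gate.

- **Gate angle:** about 30°, worked out from the gripper position and the fitted hinge point.
- **Forces:** every reading during the draw and the opening was under 5 N. They were taken at the end of each move, so brief peaks between readings would not show. After the half-second hold the sideways force was about 4.8 N, against roughly 4 N expected from the spring; readings wander by about 1 N.
- **Steadiness:** over that half second the gripper position stayed within about 0.2 mm.
- **Last pictures (just before the hold):** the bolt nose is clear of the keeper, the knob has not slipped in the jaws, and the bottles in view are upright.
- **Disagreements:**
  - The finger opening read 16 to 18 mm on a 14 mm pin, though the grip held throughout.
  - The first cage fit from the fixed cameras was about 4 mm off, so I used the wrist camera's position instead.

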